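# Sockets from the rail into the tray, in reverse order

### The arm

A 6-joint arm with a two-finger parallel gripper is mounted at the origin on a cart in front of the work surface, level with it; the furniture and walls round the work are solid. World frame = base frame: x ahead of the robot, y to its left, z up, the work surface at z = 0. Lengths are in mm, angles in rad, forces in N, time in s.
With the tool pointing down it reaches from about 400 to 925 mm from the base axis. Payload 12.5 kg.
Tool frame: the origin (TCP) lies midway between the tips of the shut fingers; the grasp point (between the pads) lies 19 mm behind it; z points along the fingers, y is the direction in which the jaws open and shut (so a half turn about z gives the same grasp; the last joint's range is limited). The gripper opens to 95 mm and grips with 3 to 60 N. Pads are 20 mm wide; open, the fingers measure 119 mm over their backs; the gripper's body (75 mm by 180 mm) begins 59 mm behind the grasp point.
Start: joints at [1.164, 0.491, 1.559, -0, 1.092, -0.106], TCP at [185.161, 596.961, 214.661] pointing down, gripper open.
Joint ranges: [-3.1, 3.1], [-0.84, 2.19], [0.05, 2.79], [-1.13, 4.28], [0.06, 2.93], [-2.69, 2.69]. Speed limits (rad/s): [2.22, 2.22, 2.79, 3.14, 3.14, 3.14].

### API

Orientations are given as [roll, pitch, yaw] about the fixed x, y, z axes, in that order (R = Rz(yaw) Ry(pitch) Rx(roll)).
In Python, from cell import env, eyes, job_done, boxes_of, regions_of gives the robot as it stands.
- The arm moves only by the tool send_rows, never from a script. Its argument "plan" is text: rows parted by semicolons, each of 5 numbers parted by spaces: the shift along the tool's x, y, z in mm, then the turn about the tool's z in rad, then the finger opening in mm, from 0 to 95.1. In form: x y z roll gripper; .... A call has 1 to 8 rows; each row shifts and turns the pose as measured when the row begins, along the tool's axes as they then stand; what a row does not reach is not made up. A row lasts 1/10 s, in which the tool goes at most 50 mm and 8.59 degrees, less where a joint would pass 70% of its speed; a pose out of reach is approached as far as the arm can. A call with a gripper value outside its range is refused whole. The fingers move at their own pace and stop on an object; the grip force is fixed at half the most. Time passes only in rows, so rows that do not move let the fingers close. It gives the time, the measured TCP pose, the force and the opening at its end, in the units of the state.
- env.state(): the state, without advancing time (a new reading comes with each control period).
- eyes.read_camera(name): name is "scene" or "side" or "wrist"; returns a dict with "image" (384x512x3 uint8, red, green, blue), "vertical_fov" (degrees; the focal length in pixels is half the picture's height over the tangent of half this angle, whatever the lens; pixels are square), "cx", "cy" (the principal point, pixels), "extrinsics" (4x4, takes a point from camera to world coordinates). Camera axes: x right, y up, looking along -z (the intrinsics and any distortion apply to the point x, -y, -z); pixel columns grow to the right and rows downward; lengths in mm; the calibration is good to about 2 mm. The wrist camera is an equidistant fisheye: a pixel r from the principal point sees the ray r / f radians off the axis. A picture is of the moment at which its call begins. There is no depth.
- job_done(): hands the job in, once; it reports no verdict.
Trained networks look in a picture, given as the dict that the camera call returned (one of the last four; its "shot" number tells which), for a name from the list of things; names that differ only in an ending like _2 or _b are one class to them, and where a whole thing is asked for, a point or a joint stands for the part that bears it (a point fixed in the world has none). Each returns a list of dicts, best first, with "confidence" (0 to 1); they miss things now and then, are a little off and sometimes report something else, mostly with a low value. They report only what shows in the picture. A call takes as long as a camera call. They do not tell look-alikes from the thing itself.
- boxes_of(target, picture): "bbox" ([left, top, width, height] in pixels, round what is visible of it).
- regions_of(target, picture): "pixels" (384x512 bool, what is visible of it) and "bbox" ([left, top, width, height] in pixels, round what is visible of it).
The state is a dict: "t": time; "joints": joint angles; "qvel": joint speeds; "tau": joint torques, N m; "eef_pos": TCP position; "tcp_rot": TCP orientation; "ft_force": force on the tool from outside, world axes, zero at the start; "moment": the same for the moment, N m; "opening": opening from 0.0 (shut) to 1.0 (fully open).
Only numpy, scipy, OpenCV 4.12 (cv2) and the standard library are available. Lean on these libraries where they do the work, as an engineer would, in place of code of your own. Each camera call takes 0.05 s, during which the arm holds its last target.

### The job

Move the four steel sockets from the steel rail into the wooden tray, one to a bay, in reverse order: the one at the left end of the rail (seen from the robot) goes into the bay at the right end of the tray, and so on, down to the one at the right end of the rail, which goes into the left end bay, because the tray is turned end for end when it is hung up. Keep each socket upright while you carry it, knock none over, and leave them all standing upright on the floors of their bays.

Things in the scene. Friction and masses are not known exactly. Their poses are not given: they have to be found in the camera images.
- socket_a_center (a point): centre of a loose upright round steel socket (deep hex socket, open at the top), the thinnest and shortest of the four: 26 mm in diameter over its upper half (slightly slimmer below), 64 mm high, about 120 g (may be 30% lighter or 40% heavier); this point is on its axis, half-way up (32 mm above its foot), z along the axis. Solid to the touch; grip it across the diameter, in the upper half
- socket_b_center (a point): centre of a loose upright round steel socket (deep hex socket, open at the top), the second thinnest of the four: 32 mm in diameter over its upper half (slightly slimmer below), 68 mm high, about 160 g (may be 30% lighter or 40% heavier); this point is on its axis, half-way up (34 mm above its foot), z along the axis. Solid to the touch; grip it across the diameter, in the upper half
- socket_c_center (a point): centre of a loose upright round steel socket (deep hex socket, open at the top), the second thickest of the four: 38 mm in diameter over its upper half (slightly slimmer below), 72 mm high, about 200 g (may be 30% lighter or 40% heavier); this point is on its axis, half-way up (36 mm above its foot), z along the axis. Solid to the touch; grip it across the diameter, in the upper half
- socket_d_center (a point): centre of a loose upright round steel socket (deep hex socket, open at the top), the thickest and tallest of the four: 44 mm in diameter over its upper half (slightly slimmer below), 76 mm high, about 250 g (may be 30% lighter or 40% heavier); this point is on its axis, half-way up (38 mm above its foot), z along the axis. Solid to the touch; grip it across the diameter, in the upper half
- pad_a: fixed black rubber pad, 46x46x8 mm, on the rail; at the start socket_a stands on it, and it stays there as a record of that socket's place in the row. Origin: centre of its underside; the socket's foot is 8 mm above it
- pad_b: fixed black rubber pad, 46x46x8 mm, on the rail; at the start socket_b stands on it, and it stays there as a record of that socket's place in the row. Origin: centre of its underside; the socket's foot is 8 mm above it
- pad_c: fixed black rubber pad, 46x46x8 mm, on the rail; at the start socket_c stands on it, and it stays there as a record of that socket's place in the row. Origin: centre of its underside; the socket's foot is 8 mm above it
- pad_d: fixed black rubber pad, 46x46x8 mm, on the rail; at the start socket_d stands on it, and it stays there as a record of that socket's place in the row. Origin: centre of its underside; the socket's foot is 8 mm above it
- rail: fixed grey steel rail, 54 mm (x) by 292 mm (y), 10 mm high under the pads, on which the four pads stand in a row along its y axis at y = +102, +34, -34, -102 mm in an order that changes. Origin: centre of its underside; +y is its left end, +x away from the robot, seen from the robot; it is turned by at most 0.4 rad
- tray: fixed wooden tray, 74 mm (x) by 278 mm (y), with four equal square bays in a row along its y axis, centred at y = +102, +34, -34, -102 mm, x = 0; each bay is 62x62 mm inside, walls and dividers 6 mm thick and 16 mm high, bay floor 4 mm above the origin. Empty at the start. Origin: centre of its underside; +y is its left end, +x away from the robot, seen from the robot; it is turned by at most 0.4 rad
Things that resemble listed ones, but are neither listed nor needed, are in the scene too. Leave any orange or purple look-alike of the part that bears socket_d_center alone.

How it is judged (in metres and radians):
At the end, for the whole second after the job is handed in: Each socket stands upright (within 0.12 rad) and at rest on the floor of the tray's bay (height within 5 mm, centre within 22 mm of the bay's centre each way) that mirrors its pad's place on the rail: pad at y on the rail, socket at -y in the tray (((y of pad_a in the frame of rail between 0.082 and 0.122 m and y of socket_a_center in the frame of tray between -0.124 and -0.08 m) or (y of pad_a in the frame of rail between 0.014 and 0.054 m and y of socket_a_center in the frame of tray between -0.056 and -0.012 m) or (y of pad_a in the frame of rail between -0.054 and -0.014 m and y of socket_a_center in the frame of tray between 0.012 and 0.056 m) or (y of pad_a in the frame of rail between -0.122 and -0.082 m and y of socket_a_center in the frame of tray between 0.08 and 0.124 m)) and x of socket_a_center in the frame of tray between -0.022 and 0.022 m and z of socket_a_center in the frame of tray between 0.031 and 0.041 m and angle between each of socket_a_center, socket_b_center, socket_c_center, socket_d_center's own z axis and vertical below 0.12 rad and linear speed of each of socket_a, socket_b, socket_c, socket_d below 0.02 m/s and ((y of pad_b in the frame of rail between 0.082 and 0.122 m and y of socket_b_center in the frame of tray between -0.124 and -0.08 m) or (y of pad_b in the frame of rail between 0.014 and 0.054 m and y of socket_b_center in the frame of tray between -0.056 and -0.012 m) or (y of pad_b in the frame of rail between -0.054 and -0.014 m and y of socket_b_center in the frame of tray between 0.012 and 0.056 m) or (y of pad_b in the frame of rail between -0.122 and -0.082 m and y of socket_b_center in the frame of tray between 0.08 and 0.124 m)) and x of socket_b_center in the frame of tray between -0.022 and 0.022 m and z of socket_b_center in the frame of tray between 0.033 and 0.043 m and ((y of pad_c in the frame of rail between 0.082 and 0.122 m and y of socket_c_center in the frame of tray between -0.124 and -0.08 m) or (y of pad_c in the frame of rail between 0.014 and 0.054 m and y of socket_c_center in the frame of tray between -0.056 and -0.012 m) or (y of pad_c in the frame of rail between -0.054 and -0.014 m and y of socket_c_center in the frame of tray between 0.012 and 0.056 m) or (y of pad_c in the frame of rail between -0.122 and -0.082 m and y of socket_c_center in the frame of tray between 0.08 and 0.124 m)) and x of socket_c_center in the frame of tray between -0.022 and 0.022 m and z of socket_c_center in the frame of tray between 0.035 and 0.045 m and ((y of pad_d in the frame of rail between 0.082 and 0.122 m and y of socket_d_center in the frame of tray between -0.124 and -0.08 m) or (y of pad_d in the frame of rail between 0.014 and 0.054 m and y of socket_d_center in the frame of tray between -0.056 and -0.012 m) or (y of pad_d in the frame of rail between -0.054 and -0.014 m and y of socket_d_center in the frame of tray between 0.012 and 0.056 m) or (y of pad_d in the frame of rail between -0.122 and -0.082 m and y of socket_d_center in the frame of tray between 0.08 and 0.124 m)) and x of socket_d_center in the frame of tray between -0.022 and 0.022 m and z of socket_d_center in the frame of tray between 0.037 and 0.047 m); the robot touches nothing.
It fails at once if a socket is knocked over or tipped by more than 0.6 rad (angle between any of socket_a_center, socket_b_center, socket_c_center, socket_d_center's own z axis and vertical above 0.6 rad).
It also fails if it takes over 117 s, if anything falls off the work surface, if the arm or the gripper's body presses on something with over 40 N, if the wrist force passes 120 N, or if a joint passes its speed limit or range.

## Working session

There is one attempt and no reset: what is moved stays moved. The work goes in short steps, Python scripts to look and compute and a tool call to move; the robot and the scene stay as the last step left them, time stands still between calls to the robot, and variables do not carry over. Pictures are saved under pics/ and viewed, and the job is handed in when it is done.

Besides the shell and the picture viewer there is one more tool, called after "Request:" as name(argument=value, ...), one argument or row to a line, values as JSON. send_rows: Moves the arm, as the interface text tells. Its arguments: {"type":"object","properties":{"plan":{"type":"string"}},"required":["plan"]}

```bash
mkdir -p pics; ls
python3 - <<'E'
from cell import env, eyes
import cv2
print(env.state())
for n in ["scene","side","wrist"]:
    p=eyes.read_camera(n)
    print(n,p["vertical_fov"],p["cx"],p["cy"],p["extrinsics"].tolist() if hasattr(p["extrinsics"],'tolist') else p["extrinsics"])
    cv2.imwrite(f"pics/{n}0.png",p["image"][:,:,::-1])
E
```

```text
pics
{'t': 0.0, 'joints': array([ 1.16440286e+00,  4.91548989e-01,  1.55946215e+00, -1.05705328e-06,
        1.09171434e+00, -1.05578925e-01]), 'qvel': array([ 0.00021762, -0.00015407, -0.00076597,  0.00032133, -0.00118508,
        0.00023731]), 'tau': array([ 1.66241374e-03, -6.12637424e+01, -2.58189136e+01,  6.93576713e-02,
        4.81471675e-02, -9.47600279e-05]), 'eef_pos': array([185.05123754, 596.71018868, 214.06394794]), 'tcp_rot': array([-3.14046604e+00, -1.18447792e-04,  2.84077853e+00]), 'ft_force': array([-0.04881998,  0.67430191,  0.88968565]), 'moment': array([-0.07192311,  0.03509116, -0.01516774]), 'opening': 0.9990261041763843}
scene 54.87090676361965 252.20031504268206 193.53607648768266 [[0.7470934198409065, 0.46555835991762146, -0.47445425020884063, 184.98963984013557], [-0.6644777602134118, 0.5038317497938765, -0.5519265114862737, -521.594316391256], [-0.017908886402741964, 0.7276049624696459, 0.6857625612246259, 688.4433883202438], [0.0, 0.0, 0.0, 1.0]]
side 53.43791043673615 255.47947148514186 192.53192634692033 [[0.8904655330762666, 0.1749449102372728, -0.4200778651455859, 155.60625660187026], [-0.45423480472659666, 0.39698255237075764, -0.7975434754846845, -833.0112108112603], [0.027237411370962923, 0.9009989630933387, 0.43296534725834324, 513.4178712049764], [0.0, 0.0, 0.0, 1.0]]
wrist 65.70646984690485 254.5147121457225 195.42020376987486 [[0.29640654995843296, -0.9158553064527165, -0.2708361400997628, 107.2937899905241], [0.955061791811303, 0.2841311949963266, 0.08441823175204152, 621.0103629071322], [-0.00036188937672427027, -0.28368736607815087, 0.9589167572650501, 383.00747107541594], [0.0, 0.0, 0.0, 1.0]]
```

View pics/scene0.png

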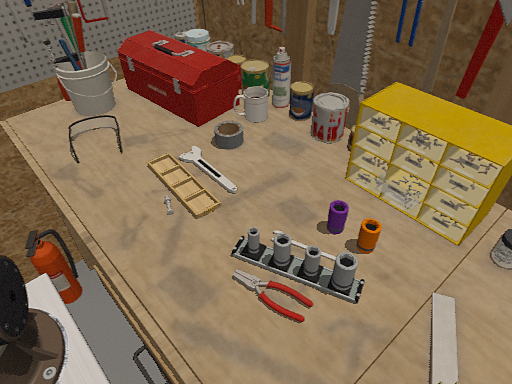

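View pics/side0.png

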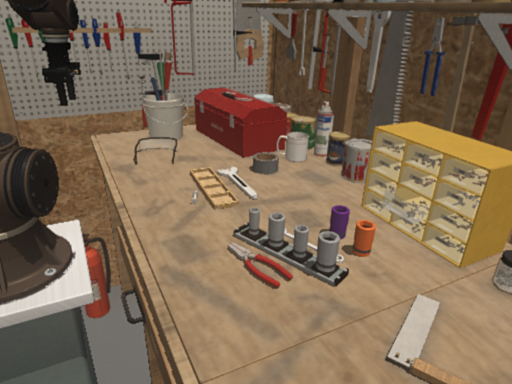

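View pics/wrist0.png

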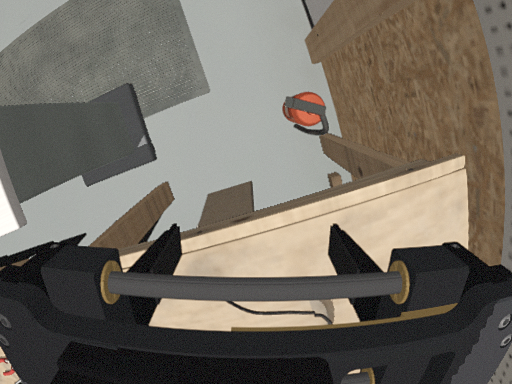

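```bash
cat > h.py <<'E'
import numpy as np, cv2
from scipy.optimize import least_squares
from cell import env, eyes, boxes_of, regions_of
def K(p):
    f=192/np.tan(np.radians(p["vertical_fov"])/2); return f,p["cx"],p["cy"]
def proj(p,X):
    X=np.atleast_2d(X).astype(float); E=np.array(p["extrinsics"]); f,cx,cy=K(p)
    c=(X-E[:3,3])@E[:3,:3]; x,y,z=c[:,0],-c[:,1],-c[:,2]
    return np.c_[cx+f*x/z, cy+f*y/z]
def ray(p,u,v):
    E=np.array(p["extrinsics"]); f,cx,cy=K(p)
    d=E[:3,:3]@np.array([(u-cx)/f,-(v-cy)/f,-1]); return E[:3,3],d
def onz(p,u,v,z):
    o,d=ray(p,u,v); return o+d*(z-o[2])/d[2]
def T(pose,pts):
    x,y,a=pose; c,s=np.cos(a),np.sin(a); pts=np.atleast_2d(pts).astype(float)
    return np.c_[x+c*pts[:,0]-s*pts[:,1], y+s*pts[:,0]+c*pts[:,1], pts[:,2]]
def box(lx,ly,h):
    return np.array([[sx*lx/2,sy*ly/2,z] for sx in(-1,1) for sy in(-1,1) for z in(0,h)])
def cyl(r,z0,z1,n=40):
    t=np.linspace(0,2*np.pi,n); return np.vstack([np.c_[r*np.cos(t),r*np.sin(t),0*t+z] for z in(z0,z1)])
def bb(uv): return np.r_[uv.min(0),uv.max(0)]
E
python3 - <<'E'
from h import *
P={n:eyes.read_camera(n) for n in("scene","side")}
fx={}
for n,p in P.items():
    for t in ["rail","tray","socket_a_center","pad_a"]:
        for d in regions_of(t,p)[:7]:
            m=d["pixels"]; print(n,t,round(d["confidence"],2),d["bbox"],int(m.sum()))
            if d["confidence"]>.5 and t in("rail","tray"): np.save(f"{n}_{t}.npy",m)
# rectified top-down views on table-ish planes
for n,p in P.items():
  for z in (13,):
    pts=np.array([[200,-300,z],[700,-300,z],[700,350,z],[200,350,z]],float)
    src=proj(p,pts).astype(np.float32)
    # image: up=x, left=y ; 1.0 px/mm
    dst=np.array([[650,500],[650,0],[0,0],[0,500]],np.float32)
    H=cv2.getPerspectiveTransform(src,dst)
    cv2.imwrite(f"pics/top_{n}.png",cv2.warpPerspective(p["image"][:,:,::-1],H,(650,500)))
E
```

```text
scene rail 0.89 [235.8, 237.1, 129.0, 66.0] 1383
scene tray 0.76 [149.1, 150.4, 74.4, 67.1] 2071
scene socket_a_center 0.78 [251.1, 227.7, 7.6, 21.9] 264
scene pad_a 0.76 [296.5, 259.4, 31.8, 22.2] 223
scene pad_a 0.54 [330.2, 281.6, 21.4, 17.4] 83
scene pad_a 0.52 [272.1, 256.4, 20.6, 13.8] 136
scene pad_a 0.5 [241.5, 245.5, 23.6, 14.2] 197
side rail 0.69 [232.7, 223.2, 115.9, 64.4] 1043
side tray 0.96 [187.8, 169.3, 50.2, 42.7] 1067
side socket_a_center 0.73 [248.5, 207.1, 12.0, 25.4] 229
side socket_a_center 0.53 [242.3, 229.2, 23.0, 10.7] 118
side pad_a 0.69 [313.0, 261.7, 25.6, 14.8] 128
side pad_a 0.62 [287.6, 251.6, 27.2, 14.8] 188
side pad_a 0.55 [241.0, 229.7, 21.1, 14.1] 155
```

View pics/top_scene.png

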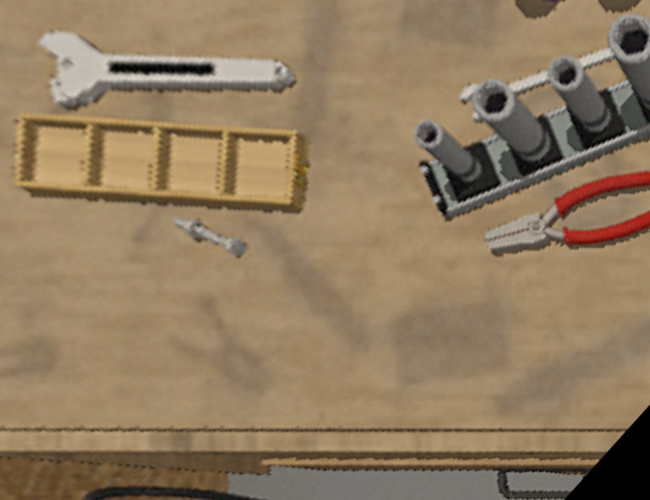

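View pics/top_side.png

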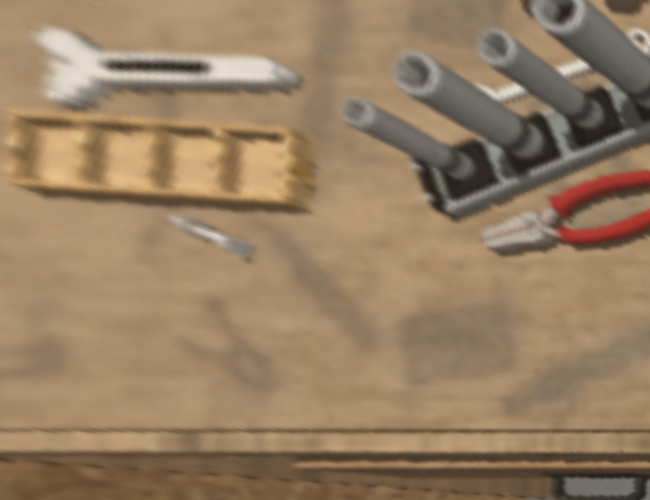

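Run:
```python
from h import *
import os
P={n:eyes.read_camera(n) for n in("scene","side")}
# mask-silhouette fit for rail and tray: maximize IoU of projected hull vs mask hull
def fit(t,lx,ly,h,x0):
    M={}
    for n in P:
        m=np.load(f"{n}_{t}.npy").astype(np.uint8)
        pts=np.argwhere(m)[:,::-1].astype(np.int32)
        M[n]=cv2.convexHull(pts)[:,0,:].astype(np.float32)
    def cost(x):
        c=0
        for n,p in P.items():
            hb=cv2.convexHull(proj(p,T(x,box(lx,ly,h))).astype(np.float32))[:,0,:]
            a=cv2.intersectConvexConvex(hb,M[n])[0]
            c+=1-a/(cv2.contourArea(hb)+cv2.contourArea(M[n])-a)
        return c
    from scipy.optimize import minimize
    best=min((minimize(cost,[x0[0],x0[1],a],method="Nelder-Mead",options=dict(initial_simplex=[[x0[0],x0[1],a],[x0[0]+20,x0[1],a],[x0[0],x0[1]+20,a],[x0[0],x0[1],a+.15]])) for a in(-.3,0,.3)),key=lambda r:r.fun)
    print(t,best.x,best.fun)
for n,p in P.items():
    print(n,"rail",onz(p,*( (300,270) if n=="scene" else (290,255)),10),"tray",onz(p,*((184,185) if n=="scene" else (213,190)),10))
p=P["scene"]
fit("rail",54,292,10,onz(p,300,268,10)[:2]); fit("tray",74,278,16,onz(p,184,185,10)[:2])
```

```text
scene rail [ 569.1209589  -228.79157648   10.        ] tray [539.09176091 177.66033118  10.        ]
side rail [ 566.674162   -230.86873984   10.        ] tray [532.65073137 162.9718268   10.        ]
rail [ 5.68507734e+02 -2.13008480e+02  3.95601616e-01] 0.12529097279287427
tray [ 5.41741843e+02  1.93413551e+02 -6.89490993e-02] 0.10101566634470838
```

```bash
cat >> h.py <<'E'
YS=[102,34,-34,-102]
DIM={'a':(13,64),'b':(16,68),'c':(19,72),'d':(22,76)}
def overlay(p,rail,tray,order,fn,crop,s,rz=18):
    im=cv2.resize(p["image"][:,:,::-1],None,fx=s,fy=s,interpolation=cv2.INTER_CUBIC)
    def poly(pts,col):
        uv=((proj(p,pts)+.5)*s-.5); cv2.polylines(im,[np.round(uv*8).astype(np.int32)],True,col,1,cv2.LINE_AA,3)
    sq=lambda cx,cy,lx,ly,z:np.array([[cx-lx/2,cy-ly/2,z],[cx+lx/2,cy-ly/2,z],[cx+lx/2,cy+ly/2,z],[cx-lx/2,cy+ly/2,z]])
    poly(T(rail,sq(0,0,54,292,10)),(0,255,0)); poly(T(tray,sq(0,0,74,278,16)),(255,0,0))
    for y in YS: poly(T(tray,sq(0,y,62,62,4)),(255,0,255)); poly(T(rail,sq(0,y,46,46,18)),(0,255,255))
    for y,o in zip(YS,order):
        r,h=DIM[o]; poly(T(rail,cyl(r,18+h,18+h)[:40]+[0,y,0]),(0,0,255))
    x,y,w,h=crop; cv2.imwrite(fn,im[y*s:(y+h)*s,x*s:(x+w)*s])
E
python3 - <<'E'
from h import *
for n in("scene","side"):
    p=eyes.read_camera(n)
    R=[568.5,-213,.37]; Tr=[541.7,193.4,-.069]
    overlay(p,R,Tr,"acbd",f"pics/ov_{n}.png",(225,200,160,110),5)
    overlay(p,R,Tr,"acbd",f"pics/ovt_{n}.png",(140,140,110,90),6)
E
```

```text
(no output)
```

View pics/ov_scene.png

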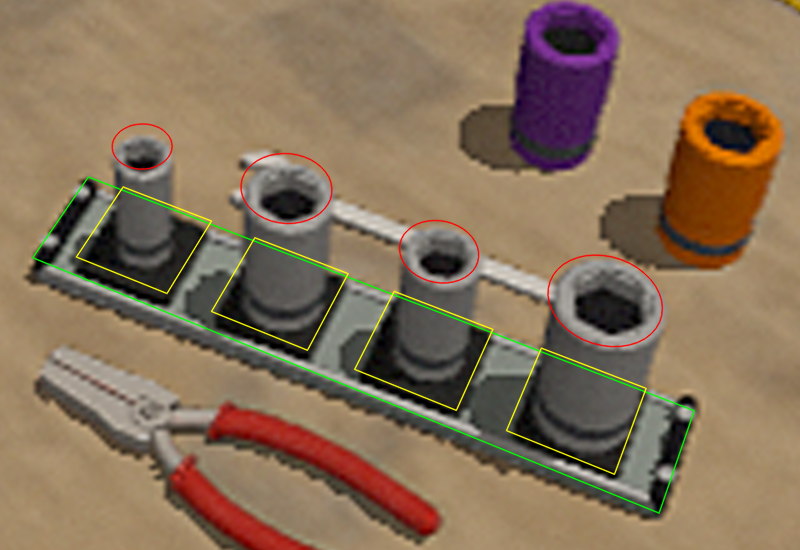

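View pics/ovt_scene.png

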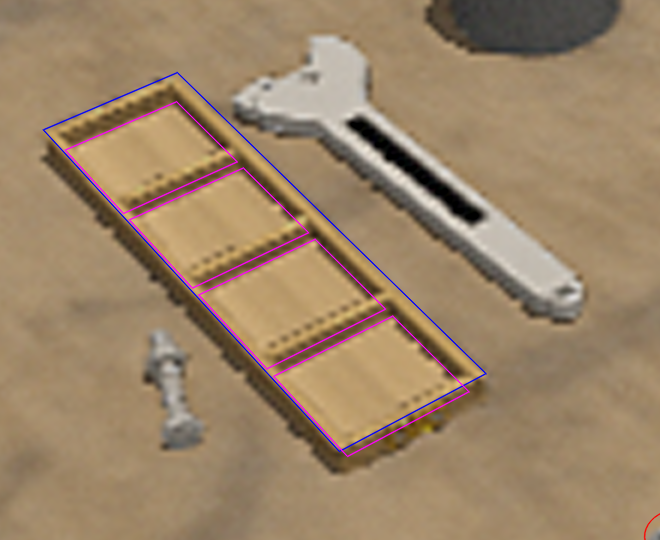

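View pics/ov_side.png

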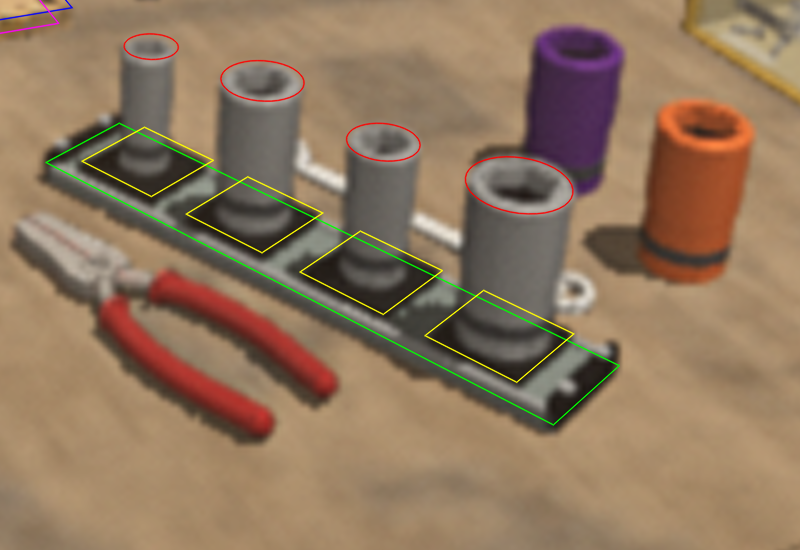

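Run:
```python
from h import *
P={n:eyes.read_camera(n) for n in("scene","side")}
rim={"scene":[(143,153),(289,192),(440,254),(607,304)],"side":[(150,48),(260,82),(383,142),(519,186)]}
S=[]
for i,o in enumerate("acbd"):
    z=18+DIM[o][1]; r=[]
    A=[];b=[]
    for n in P:
        u,v=np.array(rim[n][i])/5+[225,200]+(.5/5-.5)
        X=onz(P[n],u,v,z); r.append(X[:2].round(1)); 
        c,d=ray(P[n],u,v); d=d/np.linalg.norm(d); Q=np.eye(3)-np.outer(d,d); A.append(Q); b.append(Q@c)
    X=np.linalg.solve(sum(A),sum(b)); S.append(np.mean(r,0)); print(o,r,"triang",X.round(1),"expected z",z)
S=np.array(S)
def res(x): return (T(x,[[0,y,0] for y in YS])[:,:2]-S).ravel()
f=least_squares(res,[568,-213,.37]); R=f.x; print("rail",R,res(R).round(1))
tray=[541.7,193.4,-.069]; print("purple/orange", onz(P["scene"],225+565/5,200+30/5,76+0),onz(P["scene"],225+730/5,200+120/5,76))
for n,p in P.items():
    overlay(p,R,[541.7-3,193.4-3,-.069],"acbd",f"pics/ov2_{n}.png",(225,200,160,110),5)
    c=(140,140,90,90) if n=="scene" else (180,160,70,60)
    overlay(p,R,[541.7,193.4,-.069],"acbd",f"pics/ovt2_{n}.png",c,8)
```

```text
a [array([ 529.3, -121.4]), array([ 530.4, -119.5])] triang [ 528.5 -122.6   83.8] expected z 82
c [array([ 555.4, -183.9]), array([ 554.4, -182.6])] triang [ 553.7 -184.8   91.6] expected z 90
b [array([ 580. , -246.2]), array([ 580.6, -245.2])] triang [ 579.4 -246.7   87.1] expected z 86
d [array([ 604.3, -310.2]), array([ 604.7, -309.3])] triang [ 603.7 -310.5   94.9] expected z 94
rail [ 5.67387500e+02 -2.14787500e+02  3.76684949e-01] [ 0.   0.5 -0.   0.1 -0.4 -0.7  0.4  0.1]
purple/orange [ 726.83410118 -195.16117904   76.        ] [ 736.01021897 -279.54512083   76.        ]
```

View pics/ovt2_scene.png

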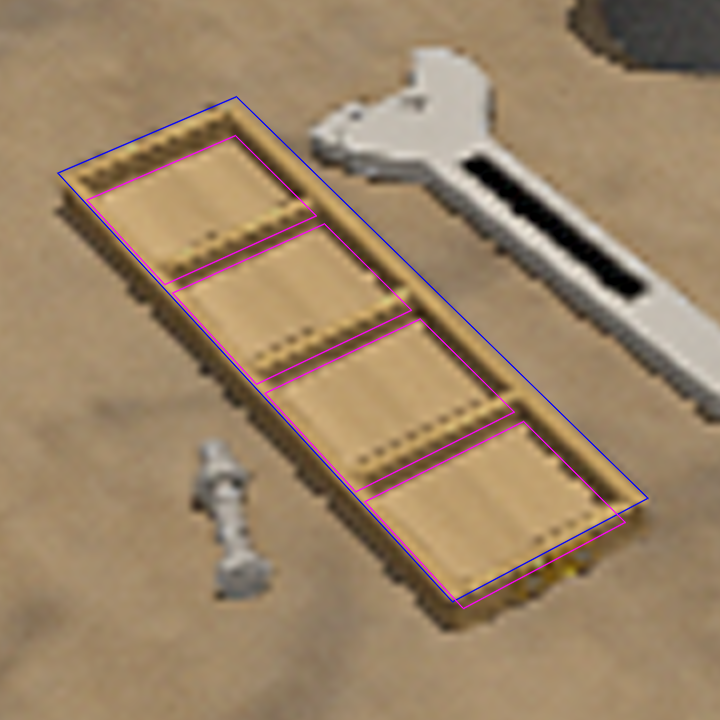

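View pics/ovt2_side.png

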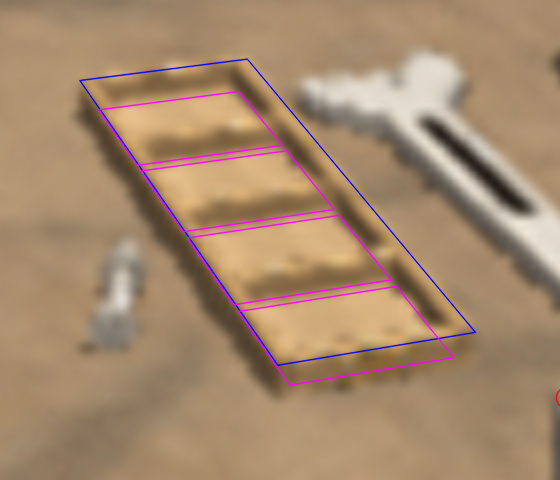

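View pics/ov2_scene.png

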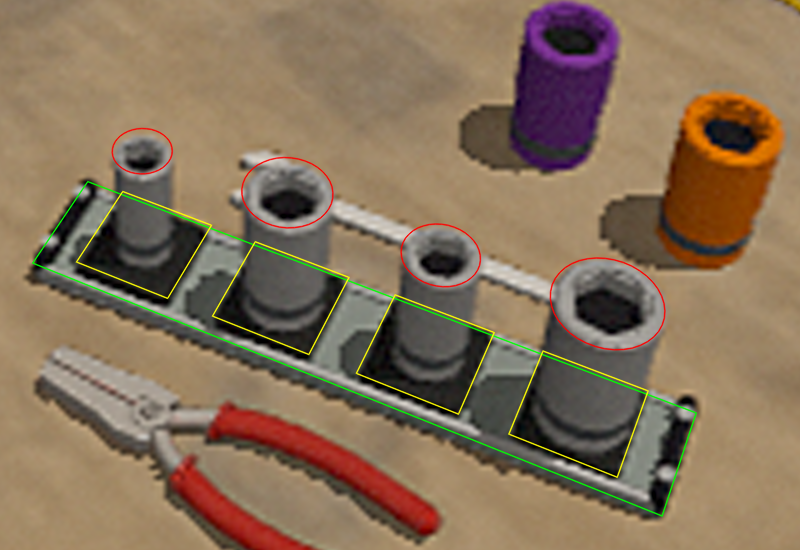

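```bash
python3 - <<'E'
from h import *
for n in("scene","side"):
    p=eyes.read_camera(n); z=16
    # x 480..600, y 20..360 ; 2.3px/mm
    s=2.3
    src=proj(p,[[480,20,z],[600,20,z],[600,360,z],[480,360,z]]).astype(np.float32)
    W,Hh=340*s,120*s
    H=cv2.getPerspectiveTransform(src,np.float32([[W,Hh],[W,0],[0,0],[0,Hh]]))
    im=cv2.warpPerspective(p["image"][:,:,::-1],H,(int(W),int(Hh)),flags=cv2.INTER_CUBIC)
    for y in range(40,360,20): cv2.putText(im,str(y),(int((360-y)*s)-8,8),0,.3,(0,0,0)); cv2.line(im,(int((360-y)*s),10),(int((360-y)*s),16),(0,0,0))
    for x in range(480,600,20): cv2.putText(im,str(x),(0,int((600-x)*s)),0,.3,(0,0,0)); cv2.line(im,(25,int((600-x)*s)),(32,int((600-x)*s)),(0,0,0))
    cv2.imwrite(f"pics/tr_{n}.png",im)
E
python3 -c "
import cv2,numpy as np
cv2.imwrite('pics/tr.png',np.vstack([cv2.imread('pics/tr_scene.png'),cv2.imread('pics/tr_side.png')]))"
```

```text
(no output)
```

View pics/tr.png

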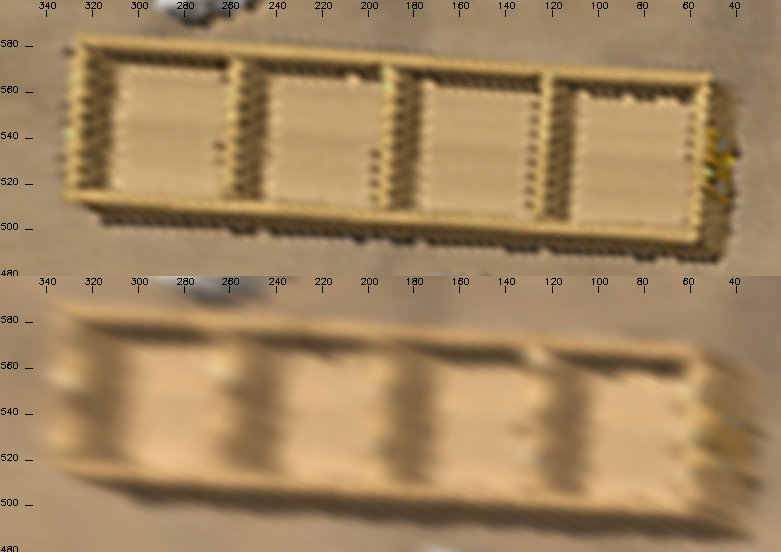

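```bash
cat >> h.py <<'E'
RAIL=[567.4,-214.8,.377]; TRAY=[540.5,192.,-.062]
SOCK=dict(a=(529.8,-120.5),c=(554.9,-183.3),b=(580.3,-245.7),d=(604.5,-309.8))
BAY={o:tuple(T(TRAY,[0,-y,0])[0,:2]) for o,y in zip("acbd",YS)}
YR=.377+np.pi/2; YT=-.062+np.pi/2
def go(x,y,z,yaw=None):
    s=env.state(); p=s["eef_pos"]; yw=s["tcp_rot"][2]
    print("t",round(s["t"],2),"tcp",p.round(1),"rpy",s["tcp_rot"].round(3),"F",s["ft_force"].round(1),"open mm",round(s["opening"]*95.1,1))
    dw=np.array([x,y,z])-p
    for nm,a in (("now",yw),)+((("after turn",yaw),) if yaw is not None else ()):
        R=cv2.Rodrigues(np.array([0,0,a]))[0]@np.diag([1.,-1,-1]); print(nm,"tool shift",(R.T@dw).round(1))
    if yaw is not None: print("roll needed",round(yw-yaw,3), "len",np.linalg.norm(dw).round())
E
python3 -c "
from h import *
print(BAY)
go(*SOCK['a'],214,YR)"
```

```text
{'a': (np.float64(534.1800507973584), np.float64(90.19598120861815)), 'c': (np.float64(538.3933502657861), np.float64(158.06532706953936)), 'b': (np.float64(542.6066497342139), np.float64(225.93467293046064)), 'd': (np.float64(546.8199492026416), np.float64(293.80401879138185))}
t 1.05 tcp [185.2 597.  214.7] rpy [3.141 0.    2.841] F [-0.1 -0.6 -0.2] open mm 95.0
now tool shift [-541.8 -583.1    0.7]
after turn tool shift [-7.94e+02  5.63e+01  7.00e-01]
roll needed 0.893 len 796.0
```

Request:
send_rows(
  plan="0 0 0 0.14 80; 0 0 0 0.14 80; 0 0 0 0.14 80; 0 0 0 0.14 80; 0 0 0 0.14 80; 0 0 0 0.14 80",
)

```text
t: 1.65
eef_pos: [185.1, 596.9, 214.7]
tcp_rot: [3.142, -0.0, 1.971]
ft_force: [0.1, -1.1, -0.2]
opening: 0.843
```

```bash
python3 -c "
from h import *
go(450,250,214,YR);go(*SOCK['a'],160,YR)"
```

```text
t 1.65 tcp [185.1 596.9 214.7] rpy [ 3.142 -0.     1.971] F [ 0.1 -1.1 -0.2] open mm 80.2
now tool shift [-422.7  108.9    0.7]
after turn tool shift [-420.1  118.5    0.7]
roll needed 0.023 len 436.0
t 1.65 tcp [185.1 596.9 214.7] rpy [ 3.142 -0.     1.971] F [ 0.1 -1.1 -0.2] open mm 80.2
now tool shift [-795.    38.2   54.7]
after turn tool shift [-793.9   56.3   54.7]
roll needed 0.023 len 798.0
```

Request:
send_rows(
  plan="-42 12 0 0.02 60; -42 12 0 0 60; -42 12 0 0 60; -42 12 0 0 60; -42 12 0 0 60; -42 12 0 0 60; -42 12 0 0 60; -42 12 0 0 60",
)

```text
t: 2.45
eef_pos: [402.3, 313.9, 214.4]
tcp_rot: [3.139, -0.002, 1.951]
ft_force: [0.9, -0.1, 1.0]
opening: 0.631
```

```bash
python3 -c "
from h import *
go(*SOCK['a'],140,YR)"
```

```text
t 2.45 tcp [402.3 313.9 214.4] rpy [ 3.139e+00 -2.000e-03  1.951e+00] F [ 0.9 -0.1  1. ] open mm 60.0
now tool shift [-450.6  -42.9   74.4]
after turn tool shift [-450.8  -41.4   74.4]
roll needed 0.003 len 459.0
```

Request:
send_rows(
  plan="-45 -4 0 0 50; -45 -4 0 0 50; -45 -4 0 0 50; -45 -4 0 0 50; -45 -4 0 0 50; -45 -4 0 0 50; -45 -4 10 0 50; -45 -4 10 0 50",
)

```text
t: 3.25
eef_pos: [511.3, -46.6, 195.9]
tcp_rot: [3.132, 0.001, 1.951]
ft_force: [0.4, 0.6, -0.3]
opening: 0.524
```

```bash
python3 -c "
from h import *
go(*SOCK['a'],140,YR)"
```

```text
t 3.25 tcp [511.3 -46.6 195.9] rpy [3.132e+00 1.000e-03 1.951e+00] F [ 0.4  0.6 -0.3] open mm 49.8
now tool shift [-75.4 -10.3  55.9]
after turn tool shift [-75.5 -10.   55.9]
roll needed 0.004 len 94.0
```

Request:
send_rows(
  plan="-26 -3 10 0 50; -26 -4 15 0 50; -22 -3 15 0 50; 0 0 10 0 50; 0 0 0 0 50; 0 0 0 0 50",
)

```text
t: 3.85
eef_pos: [531.2, -127.2, 143.4]
tcp_rot: [3.132, 0.001, 1.944]
ft_force: [0.4, 0.5, 0.0]
opening: 0.528
```

Run:
```python
from h import *
go(*SOCK['a'],53,YR)
for n in("scene","wrist"):
    p=eyes.read_camera(n)
    im=p["image"][:,:,::-1]
    if n=="scene": im=cv2.resize(im[150:310,200:400],None,fx=4,fy=3.6)
    cv2.imwrite(f"pics/g1_{n}.png",im)
```

```text
t 3.85 tcp [ 531.2 -127.2  143.4] rpy [3.132e+00 1.000e-03 1.944e+00] F [0.4 0.5 0. ] open mm 50.2
now tool shift [ 6.8  1.2 90.4]
after turn tool shift [ 6.8  1.2 90.4]
roll needed -0.003 len 91.0
```

View pics/g1_scene.png

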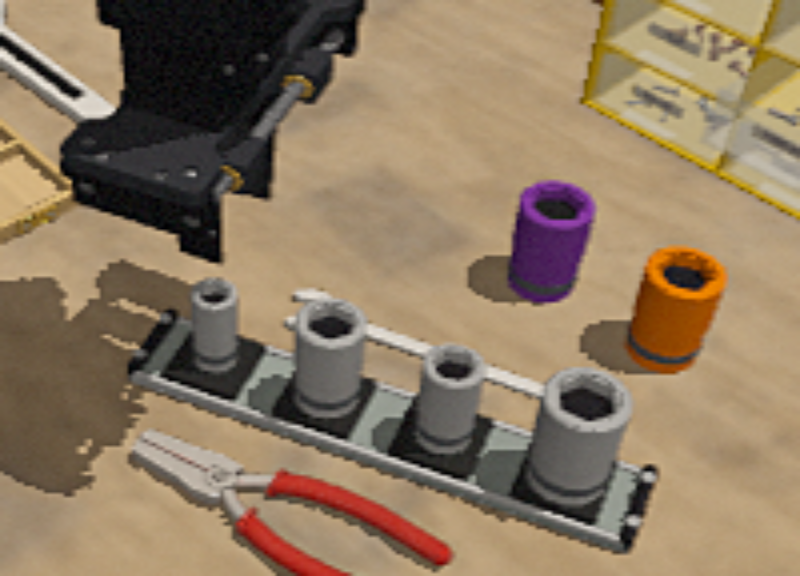

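View pics/g1_wrist.png

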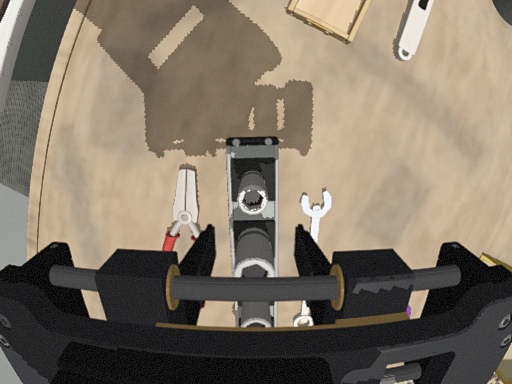

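Request:
send_rows(
  plan="7 1 5 0 50; 0 0 20 0 50; 0 0 20 0 50; 0 0 20 0 50; 0 0 10 0 50; 0 0 5 0 50; 0 0 0 0 50",
)

```text
t: 4.65
eef_pos: [531.5, -114.2, 64.4]
tcp_rot: [3.126, 0.006, 1.951]
ft_force: [-0.2, -0.7, -0.1]
opening: 0.527
```

Run:
```python
from h import *
go(*SOCK['a'],53,YR)
```

```text
t 4.65 tcp [ 531.5 -114.2   64.4] rpy [3.126 0.006 1.951] F [-0.2 -0.7 -0.1] open mm 50.2
now tool shift [-5.2 -3.9 11.4]
after turn tool shift [-5.2 -3.9 11.4]
roll needed 0.003 len 13.0
```

Request:
send_rows(
  plan="-5 -4 0 0 50; 0 0 5 0 50; 0 0 5 0 50; 0 0 0 0 50; 0 0 0 0 50",
)

```text
t: 5.15
eef_pos: [530.6, -121.2, 55.7]
tcp_rot: [3.123, 0.008, 1.95]
ft_force: [0.1, 0.0, -0.3]
opening: 0.526
```

Run:
```python
from h import *
go(*SOCK['a'],53,YR)
```

```text
t 5.15 tcp [ 530.6 -121.2   55.7] rpy [3.123 0.008 1.95 ] F [ 0.1  0.  -0.3] open mm 50.0
now tool shift [ 1.  -0.5  2.7]
after turn tool shift [ 1.  -0.5  2.7]
roll needed 0.002 len 3.0
```

Request:
send_rows(
  plan="0 0 2 0 30; 0 0 0 0 20; 0 0 0 0 10; 0 0 0 0 10; 0 0 0 0 10; 0 0 0 0 10",
)

```text
t: 5.75
eef_pos: [530.6, -121.2, 53.8]
tcp_rot: [3.123, 0.008, 1.95]
ft_force: [-0.2, 0.5, -0.9]
opening: 0.265
```

Run:
```python
from h import *
go(*SOCK['a'],53,YR)
```

```text
t 5.75 tcp [ 530.6 -121.2   53.8] rpy [3.123 0.008 1.95 ] F [-0.2  0.5 -0.9] open mm 25.2
now tool shift [ 0.9 -0.5  0.8]
after turn tool shift [ 0.9 -0.5  0.8]
roll needed 0.003 len 1.0
```

Request:
send_rows(
  plan="0 0 -5 0 10; 0 0 -15 0 10; 0 0 -20 0 10; 0 0 -25 0 10; 0 0 -25 0 10; 0 0 -10 0 10; 0 0 0 0 10",
)

```text
t: 6.45
eef_pos: [528.1, -120.8, 157.9]
tcp_rot: [3.124, 0.007, 1.95]
ft_force: [-1.2, 0.6, -1.2]
opening: 0.27
```

Run:
```python
from h import *
go(*BAY['a'],150,YT)
```

```text
t 6.45 tcp [ 528.1 -120.8  157.9] rpy [3.124 0.007 1.95 ] F [-1.2  0.6 -1.2] open mm 25.7
now tool shift [193.7  83.8   7.9]
after turn tool shift [210.9  -7.    7.9]
roll needed 0.442 len 211.0
```

Request:
send_rows(
  plan="15 6 0 0.11 10; 25 8 0 0.11 10; 26 5 0 0.11 10; 26 2 0 0.11 10; 26 -1 0 0 10; 26 -1 0 0 10; 25 -1 0 0 10; 15 0 0 0 10",
)

```text
t: 7.25
eef_pos: [532.7, 71.2, 149.2]
tcp_rot: [3.133, -0.001, 1.487]
ft_force: [0.1, -0.3, -1.4]
opening: 0.268
```

Run:
```python
from h import *
go(*BAY['a'],60,YT)
```

```text
t 7.25 tcp [532.7  71.2 149.2] rpy [ 3.133e+00 -1.000e-03  1.487e+00] F [ 0.1 -0.3 -1.4] open mm 25.5
now tool shift [19.1 -0.1 89.2]
after turn tool shift [19.1  0.3 89.2]
roll needed -0.022 len 91.0
```

Request:
send_rows(
  plan="10 0 0 -0.02 10; 0 0 0 0 10; 0 0 0 0 10",
)

```text
t: 7.55
eef_pos: [532.6, 82.9, 146.5]
tcp_rot: [3.137, -0.001, 1.512]
ft_force: [0.2, -1.0, -1.4]
opening: 0.267
```

Run:
```python
from h import *
go(*BAY['a'],60,YT)
p=eyes.read_camera("scene"); cv2.imwrite("pics/p1.png",cv2.resize(p["image"][120:280,120:320,::-1],None,fx=4,fy=3.6))
```

```text
t 7.55 tcp [532.6  82.9 146.5] rpy [ 3.137e+00 -1.000e-03  1.512e+00] F [ 0.2 -1.  -1.4] open mm 25.4
now tool shift [ 7.4  1.1 86.5]
after turn tool shift [ 7.4  1.1 86.5]
roll needed 0.003 len 87.0
```

View pics/p1.png

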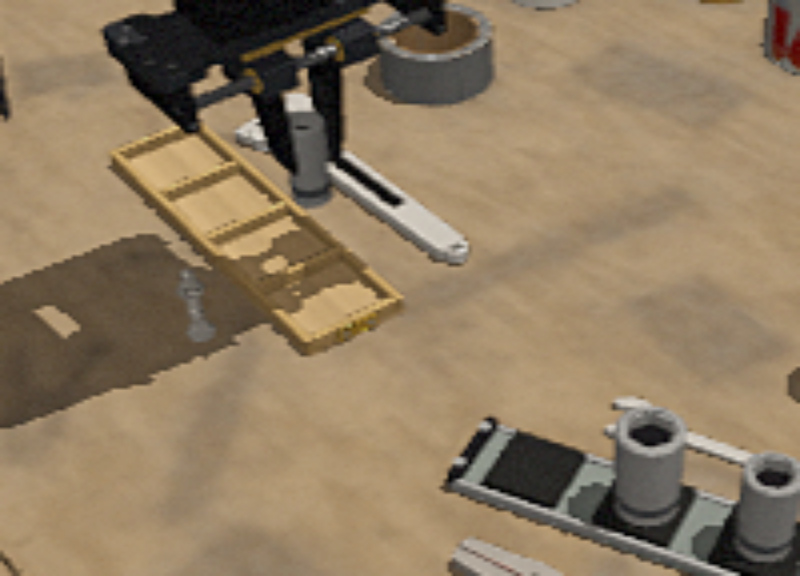

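Request:
send_rows(
  plan="6 1 0 0 10; 0 0 20 0 10; 0 0 25 0 10; 0 0 25 0 10; 0 0 15 0 10; 0 0 0 0 10; 0 0 0 0 10",
)

```text
t: 8.3
eef_pos: [536.6, 86.3, 60.0]
tcp_rot: [3.133, -0.001, 1.505]
ft_force: [0.1, 0.3, -0.4]
opening: 0.266
```

Run:
```python
from h import *
go(*BAY['a'],39.8,YT)
```

```text
t 8.3 tcp [536.6  86.3  60. ] rpy [ 3.133e+00 -1.000e-03  1.505e+00] F [ 0.1  0.3 -0.4] open mm 25.3
now tool shift [ 3.7 -2.7 20.2]
after turn tool shift [ 3.7 -2.7 20.2]
roll needed -0.004 len 21.0
```

Request:
send_rows(
  plan="4 -3 0 0 10; 0 0 8 0 10; 0 0 7 0 10; 0 0 4 0 10; 0 0 0 0 10; 0 0 0 0 10",
)

```text
t: 8.9
eef_pos: [535.1, 90.9, 42.0]
tcp_rot: [3.128, -0.002, 1.505]
ft_force: [-0.5, -0.3, -2.0]
opening: 0.267
```

Run:
```python
from h import *
go(*BAY['a'],39.8,YT)
```

```text
t 8.9 tcp [535.1  90.9  42. ] rpy [ 3.128e+00 -2.000e-03  1.505e+00] F [-0.5 -0.3 -2. ] open mm 25.4
now tool shift [-0.8 -0.9  2.2]
after turn tool shift [-0.8 -0.9  2.2]
roll needed -0.004 len 2.0
```

Request:
send_rows(
  plan="0 0 1.5 0 10; 0 0 0.5 0 10; 0 0 0 0 10; 0 0 0 0 10",
)

```text
t: 9.3
eef_pos: [535.4, 90.8, 40.1]
tcp_rot: [3.128, -0.002, 1.505]
ft_force: [0.1, -0.5, -1.5]
opening: 0.267
```

Run:
```python
from h import *
go(*BAY['a'],39.8,YT)
```

```text
t 9.3 tcp [535.4  90.8  40.1] rpy [ 3.128e+00 -2.000e-03  1.505e+00] F [ 0.1 -0.5 -1.5] open mm 25.4
now tool shift [-0.7 -1.2  0.3]
after turn tool shift [-0.7 -1.2  0.3]
roll needed -0.004 len 1.0
```

Request:
send_rows(
  plan="0 0 0.7 0 10; 0 0 0 0 10",
)

```text
t: 9.5
eef_pos: [535.5, 90.9, 39.9]
tcp_rot: [3.127, -0.002, 1.505]
ft_force: [0.6, 0.6, -0.9]
opening: 0.271
```

Request:
send_rows(
  plan="0 0 0.7 0 10; 0 0 0 0 10",
)

```text
t: 9.7
eef_pos: [535.7, 91.1, 39.9]
tcp_rot: [3.127, -0.002, 1.505]
ft_force: [-0.4, -0.0, -1.2]
opening: 0.269
```

Request:
send_rows(
  plan="0 0 1.5 0 10; 0 0 0 0 10",
)

```text
t: 9.9
eef_pos: [535.9, 91.3, 40.0]
tcp_rot: [3.125, -0.002, 1.505]
ft_force: [0.0, -0.4, -1.3]
opening: 0.269
```

Request:
send_rows(
  plan="0 0 0 0 30; 0 0 0 0 36; 0 0 0 0 42; 0 0 0 0 46; 0 0 -10 0 46; 0 0 -25 0 46; 0 0 -30 0 46; 0 0 -20 0 46",
)

```text
t: 10.7
eef_pos: [533.3, 90.9, 126.1]
tcp_rot: [3.131, -0.002, 1.504]
ft_force: [0.1, -0.3, -0.2]
opening: 0.486
```

Run:
```python
from h import *
go(*SOCK['c'],145,YR)
p=eyes.read_camera("scene"); cv2.imwrite("pics/p2.png",cv2.resize(p["image"][120:280,120:320,::-1],None,fx=4,fy=3.6))
```

```text
t 10.7 tcp [533.3  90.9 126.1] rpy [ 3.131e+00 -2.000e-03  1.504e+00] F [ 0.1 -0.3 -0.2] open mm 46.2
now tool shift [-272.2   39.7  -18.9]
after turn tool shift [-262.9  -80.9  -18.9]
roll needed -0.443 len 276.0
```

View pics/p2.png

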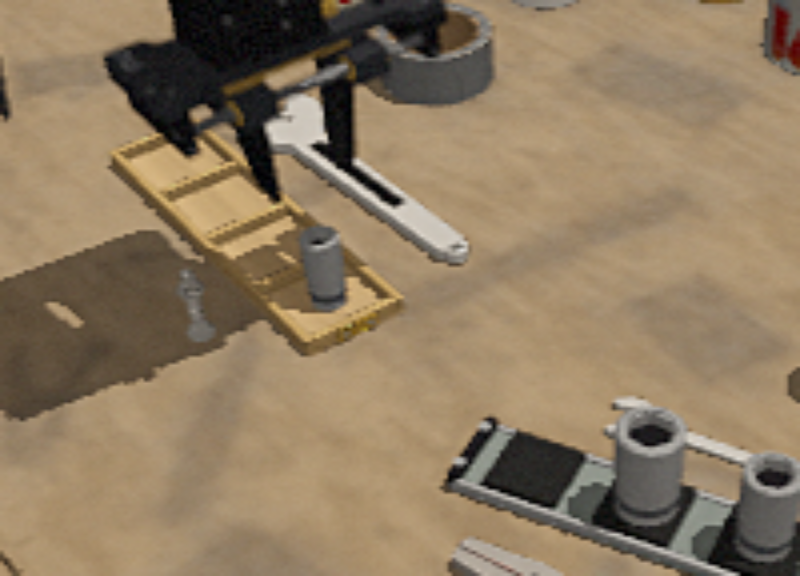

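Request:
send_rows(
  plan="-15 2 -20 -0.11 60; -32 1 -5 -0.11 60; -32 -2 0 -0.11 60; -32 -6 0 -0.11 60; -32 -10 0 0 60; -32 -10 0 0 60; -32 -10 0 0 60; -30 -10 0 0 60",
)

```text
t: 11.55
eef_pos: [555.3, -157.4, 160.6]
tcp_rot: [3.122, 0.008, 1.97]
ft_force: [0.7, 0.4, 0.0]
opening: 0.632
```

Request:
send_rows(
  plan="-15 -5 0 0 60; 0 0 0 0 60; 0 0 0 0 60",
)

```text
t: 11.85
eef_pos: [556.2, -176.3, 160.9]
tcp_rot: [3.122, 0.008, 1.965]
ft_force: [-0.7, 0.3, -0.2]
opening: 0.63
```

Run:
```python
from h import *
go(*SOCK['c'],57,YR)
```

```text
t 11.85 tcp [ 556.2 -176.3  160.9] rpy [3.122 0.008 1.965] F [-0.7  0.3 -0.2] open mm 59.9
now tool shift [ -5.9  -3.9 103.9]
after turn tool shift [ -6.   -3.8 103.9]
roll needed 0.017 len 104.0
```

Request:
send_rows(
  plan="-6 -4 0 0.017 60; 0 0 25 0 60; 0 0 25 0 60; 0 0 10 0 60; 0 0 0 0 60; 0 0 0 0 60",
)

```text
t: 12.45
eef_pos: [556.8, -179.1, 101.3]
tcp_rot: [3.12, 0.008, 1.95]
ft_force: [0.1, -0.9, -0.4]
opening: 0.628
```

Run:
```python
from h import *
go(*SOCK['c'],57,YR)
```

```text
t 12.45 tcp [ 556.8 -179.1  101.3] rpy [3.12  0.008 1.95 ] F [ 0.1 -0.9 -0.4] open mm 59.7
now tool shift [-3.2 -3.3 44.3]
after turn tool shift [-3.2 -3.3 44.3]
roll needed 0.002 len 45.0
```

Request:
send_rows(
  plan="-4 -4 0 0 60; 0 0 15 0 60; 0 0 18 0 60; 0 0 8 0 60; 0 0 0 0 60; 0 0 0 0 60",
)

```text
t: 13.05
eef_pos: [557.4, -186.4, 64.7]
tcp_rot: [3.115, 0.014, 1.951]
ft_force: [-0.5, -0.3, -0.4]
opening: 0.629
```

Run:
```python
from h import *
go(*SOCK['c'],57,YR)
```

```text
t 13.05 tcp [ 557.4 -186.4   64.7] rpy [3.115 0.014 1.951] F [-0.5 -0.3 -0.4] open mm 59.8
now tool shift [ 3.8 -1.2  7.7]
after turn tool shift [ 3.8 -1.2  7.7]
roll needed 0.003 len 9.0
```

Request:
send_rows(
  plan="3 -1 3 0 60; 0 0 4 0 60; 0 0 1 0 60; 0 0 0 0 50; 0 0 0 0 40; 0 0 0 0 20; 0 0 0 0 20; 0 0 0 0 20",
)

```text
t: 13.85
eef_pos: [555.5, -184.3, 58.6]
tcp_rot: [3.114, 0.016, 1.951]
ft_force: [0.3, -1.0, -2.0]
opening: 0.395
```

Run:
```python
from h import *
go(*SOCK['c'],57,YR)
```

```text
t 13.85 tcp [ 555.5 -184.3   58.6] rpy [3.114 0.016 1.951] F [ 0.3 -1.  -2. ] open mm 37.6
now tool shift [ 1.2 -0.2  1.6]
after turn tool shift [ 1.2 -0.2  1.6]
roll needed 0.003 len 2.0
```

Request:
send_rows(
  plan="0 0 -5 0 20; 0 0 -15 0 20; 0 0 -20 0 20; 0 0 -25 0 20; 0 0 -20 0 20; 0 0 -5 0 20; 0 0 0 0 20",
)

```text
t: 14.55
eef_pos: [552.2, -183.3, 151.3]
tcp_rot: [3.115, 0.014, 1.951]
ft_force: [0.7, -0.8, -2.8]
opening: 0.397
```

Run:
```python
from h import *
go(*BAY['c'],150,YT)
```

```text
t 14.55 tcp [ 552.2 -183.3  151.3] rpy [3.115 0.014 1.951] F [ 0.7 -0.8 -2.8] open mm 37.7
now tool shift [322.2 113.8   1.3]
after turn tool shift [339.9 -34.9   1.3]
roll needed 0.442 len 342.0
```

Request:
send_rows(
  plan="15 6 -2 0.11 20; 28 7 -2 0.11 20; 32 4 -2 0.11 20; 33 0 -1 0.11 20; 33 -3 -1 0 20; 33 -3 -1 0 20; 33 -3 -1 0 20; 33 -3 -1 0 20",
)

```text
t: 15.35
eef_pos: [544.7, 64.8, 152.8]
tcp_rot: [3.122, -0.0, 1.485]
ft_force: [0.2, 0.3, -2.2]
opening: 0.397
```

Run:
```python
from h import *
go(*BAY['c'],150,YT)
```

```text
t 15.35 tcp [544.7  64.8 152.8] rpy [ 3.122 -0.     1.485] F [ 0.2  0.3 -2.2] open mm 37.7
now tool shift [ 92.4 -14.3   2.8]
after turn tool shift [ 92.7 -12.1   2.8]
roll needed -0.023 len 94.0
```

Request:
send_rows(
  plan="30 -4 -1 -0.02 20; 28 -4 -1 0 20; 14 -3 0 0 20; 5 0 0 0 20; 0 0 0 0 20; 0 0 0 0 20",
)

```text
t: 15.95
eef_pos: [536.8, 147.7, 149.2]
tcp_rot: [3.13, 0.002, 1.51]
ft_force: [-0.3, 0.3, -2.5]
opening: 0.398
```

Run:
```python
from h import *
go(*BAY['c'],65,YT)
```

```text
t 15.95 tcp [536.8 147.7 149.2] rpy [3.13e+00 2.00e-03 1.51e+00] F [-0.3  0.3 -2.5] open mm 37.9
now tool shift [10.4  0.9 84.2]
after turn tool shift [10.4  0.9 84.2]
roll needed 0.001 len 85.0
```

Request:
send_rows(
  plan="9 1 0 0 20; 0 0 20 0 20; 0 0 25 0 20; 0 0 25 0 20; 0 0 15 0 20; 0 0 0 0 20; 0 0 0 0 20",
)

```text
t: 16.65
eef_pos: [542.8, 153.8, 62.6]
tcp_rot: [3.126, 0.001, 1.502]
ft_force: [-0.1, 0.0, -1.2]
opening: 0.392
```

Run:
```python
from h import *
go(*BAY['c'],44.6,YT)
```

```text
t 16.65 tcp [542.8 153.8  62.6] rpy [3.126e+00 1.000e-03 1.502e+00] F [-0.1  0.  -1.2] open mm 37.3
now tool shift [ 3.9 -4.7 18. ]
after turn tool shift [ 4.  -4.7 18. ]
roll needed -0.006 len 19.0
```

Request:
send_rows(
  plan="4 -5 0 0 20; 0 0 8 0 20; 0 0 6 0 20; 0 0 2 0 20; 0 0 0 0 20; 0 0 0 0 20",
)

```text
t: 17.25
eef_pos: [539.4, 158.7, 48.0]
tcp_rot: [3.121, -0.0, 1.502]
ft_force: [-0.2, -1.0, -2.5]
opening: 0.397
```

Request:
send_rows(
  plan="0 0 1.5 0 20; 0 0 0 0 20",
)

```text
t: 17.45
eef_pos: [539.5, 158.6, 46.6]
tcp_rot: [3.121, -0.0, 1.502]
ft_force: [-0.6, -0.3, -1.9]
opening: 0.397
```

Run:
```python
from h import *
go(*BAY['c'],44.6,YT)
```

```text
t 17.45 tcp [539.5 158.6  46.6] rpy [ 3.121 -0.     1.502] F [-0.6 -0.3 -1.9] open mm 37.8
now tool shift [-0.6 -1.1  2. ]
after turn tool shift [-0.6 -1.1  2. ]
roll needed -0.007 len 2.0
```

Request:
send_rows(
  plan="0 0 1.5 0 20; 0 0 0 0 20; 0 0 1 0 20; 0 0 0 0 20",
)

```text
t: 17.85
eef_pos: [539.9, 158.8, 44.6]
tcp_rot: [3.12, -0.001, 1.502]
ft_force: [-0.2, -0.1, -1.5]
opening: 0.397
```

Request:
send_rows(
  plan="0 0 1 0 20; 0 0 0 0 20",
)

```text
t: 18.05
eef_pos: [540.1, 159.1, 44.6]
tcp_rot: [3.119, -0.001, 1.502]
ft_force: [-0.2, 0.1, -1.6]
opening: 0.398
```

On the floor (z stops at 44.6, as expected). Release.

Request:
send_rows(
  plan="0 0 0 0 42; 0 0 0 0 47; 0 0 0 0 52; 0 0 0 0 56; 0 0 -10 0 56; 0 0 -25 0 56; 0 0 -30 0 56; 0 0 -30 0 56",
)

```text
t: 18.85
eef_pos: [536.6, 158.6, 140.5]
tcp_rot: [3.126, 0.0, 1.501]
ft_force: [-0.2, -0.4, 0.1]
opening: 0.59
```

Run:
```python
from h import *
go(*SOCK['b'],150,YR)
```

```text
t 18.85 tcp [536.6 158.6 140.5] rpy [3.126 0.    1.501] F [-0.2 -0.4  0.1] open mm 56.1
now tool shift [-400.3   71.6   -9.5]
after turn tool shift [-392.  -108.2   -9.5]
roll needed -0.446 len 407.0
```

Request:
send_rows(
  plan="-18 4 -8 -0.11 54; -35 2 0 -0.11 54; -36 -1 0 -0.11 54; -37 -6 0 -0.11 54; -37 -10 0 0 54; -37 -10 0 0 54; -37 -10 0 0 54; -37 -10 0 0 54",
)

```text
t: 19.65
eef_pos: [573.2, -125.0, 161.7]
tcp_rot: [3.114, 0.012, 1.968]
ft_force: [0.7, 0.1, -1.1]
opening: 0.569
```

Run:
```python
from h import *
go(*SOCK['b'],150,YR)
```

```text
t 19.65 tcp [ 573.2 -125.   161.7] rpy [3.114 0.012 1.968] F [ 0.7  0.1 -1.1] open mm 54.1
now tool shift [-114.   -40.1   11.7]
after turn tool shift [-114.8  -37.8   11.7]
roll needed 0.02 len 121.0
```

Request:
send_rows(
  plan="-34 -12 3 0.02 54; -32 -12 3 0 54; -20 -7 0 0 54; -8 -3 0 0 54; 0 0 0 0 54; 0 0 0 0 54",
)

```text
t: 20.25
eef_pos: [576.5, -233.0, 159.4]
tcp_rot: [3.112, 0.014, 1.942]
ft_force: [0.2, 0.6, -0.1]
opening: 0.568
```

Run:
```python
from h import *
go(*SOCK['b'],55,YR)
```

```text
t 20.25 tcp [ 576.5 -233.   159.4] rpy [3.112 0.014 1.942] F [ 0.2  0.6 -0.1] open mm 54.0
now tool shift [-13.2  -1.1 104.4]
after turn tool shift [-13.2  -1.2 104.4]
roll needed -0.006 len 105.0
```

```bash
python3 - <<'E'
s=open('h.py').read()
s=s.replace('R=cv2.Rodrigues(np.array([0,0,a]))[0]@np.diag([1.,-1,-1]);','r,q,_=s["tcp_rot"]; R=Rotation.from_euler("xyz",[r,q,a]).as_matrix();')
s="from scipy.spatial.transform import Rotation\n"+s
open('h.py','w').write(s)
E
python3 - <<'E'
from h import *
go(*SOCK['b'],55,YR)
E
```

```text
t 20.25 tcp [ 576.5 -233.   159.4] rpy [3.112 0.014 1.942] F [ 0.2  0.6 -0.1] open mm 54.0
now tool shift [-11.8  -4.2 104.5]
after turn tool shift [-11.8  -4.3 104.5]
roll needed -0.006 len 105.0
```

Request:
send_rows(
  plan="-11 -4 0 0 54; 0 0 20 0 54; 0 0 25 0 54; 0 0 12 0 54; 0 0 0 0 54; 0 0 0 0 54",
)

```text
t: 20.85
eef_pos: [580.4, -242.7, 103.3]
tcp_rot: [3.11, 0.016, 1.948]
ft_force: [-0.1, 0.0, 0.6]
opening: 0.57
```

Run:
```python
from h import *
go(*SOCK['b'],55,YR)
```

```text
t 20.85 tcp [ 580.4 -242.7  103.3] rpy [3.11  0.016 1.948] F [-0.1  0.   0.6] open mm 54.2
now tool shift [-1.9 -2.8 48.3]
after turn tool shift [-1.9 -2.8 48.3]
roll needed 0.0 len 48.0
```

Request:
send_rows(
  plan="-2 -3 0 0 54; 0 0 15 0 54; 0 0 18 0 54; 0 0 10 0 54; 0 0 3 0 54; 0 0 0 0 54; 0 0 0 0 54",
)

```text
t: 21.55
eef_pos: [581.2, -246.8, 57.2]
tcp_rot: [3.107, 0.02, 1.948]
ft_force: [-0.1, 0.3, 0.6]
opening: 0.567
```

Run:
```python
from h import *
go(*SOCK['b'],55,YR)
```

```text
t 21.55 tcp [ 581.2 -246.8   57.2] rpy [3.107 0.02  1.948] F [-0.1  0.3  0.6] open mm 53.9
now tool shift [ 1.4 -0.5  2.1]
after turn tool shift [ 1.4 -0.5  2.1]
roll needed 0.0 len 3.0
```

Request:
send_rows(
  plan="1 0 1 0 54; 0 0 0 0 40; 0 0 0 0 25; 0 0 0 0 20; 0 0 0 0 20; 0 0 0 0 20",
)

```text
t: 22.15
eef_pos: [580.8, -246.3, 58.2]
tcp_rot: [3.106, 0.021, 1.949]
ft_force: [0.2, -0.9, -2.2]
opening: 0.33
```

Run:
```python
from h import *
go(*SOCK['b'],55,YR)
```

```text
t 22.15 tcp [ 580.8 -246.3   58.2] rpy [3.106 0.021 1.949] F [ 0.2 -0.9 -2.2] open mm 31.4
now tool shift [ 0.8 -0.4  3.2]
after turn tool shift [ 0.8 -0.4  3.2]
roll needed 0.001 len 3.0
```

Request:
send_rows(
  plan="0 0 -5 0 20; 0 0 -15 0 20; 0 0 -20 0 20; 0 0 -25 0 20; 0 0 -20 0 20; 0 0 -5 0 20; 0 0 0 0 20",
)

```text
t: 22.85
eef_pos: [577.0, -245.2, 155.1]
tcp_rot: [3.106, 0.021, 1.948]
ft_force: [-0.3, -0.2, -3.0]
opening: 0.334
```

Run:
```python
from h import *
go(*BAY['b'],150,YT)
```

```text
t 22.85 tcp [ 577.  -245.2  155.1] rpy [3.106 0.021 1.948] F [-0.3 -0.2 -3. ] open mm 31.8
now tool shift [450.6 141.8   0.5]
after turn tool shift [468.1 -63.3  -7.2]
roll needed 0.44 len 472.0
```

Request:
send_rows(
  plan="18 6 -2 0.11 20; 32 6 -2 0.11 20; 35 3 -2 0.11 20; 36 -1 -2 0.11 20; 36 -5 -2 0 20; 36 -5 -2 0 20; 36 -5 -1 0 20; 36 -5 -1 0 20",
)

```text
t: 23.65
eef_pos: [556.9, 28.1, 160.7]
tcp_rot: [3.107, 0.002, 1.483]
ft_force: [0.9, -0.5, -1.3]
opening: 0.336
```

Run:
```python
from h import *
go(*BAY['b'],150,YT)
```

```text
t 23.65 tcp [556.9  28.1 160.7] rpy [3.107e+00 2.000e-03 1.483e+00] F [ 0.9 -0.5 -1.3] open mm 31.9
now tool shift [195.9 -32.    9.2]
after turn tool shift [196.6 -26.8   9.3]
roll needed -0.026 len 199.0
```

Request:
send_rows(
  plan="36 -5 0 -0.02 20; 36 -5 0 0 20; 36 -5 0 0 20; 34 -5 0 0 20; 24 -4 0 0 20; 10 -1 0 0 20; 0 0 0 0 20; 0 0 0 0 20",
)

```text
t: 24.45
eef_pos: [540.0, 216.0, 153.0]
tcp_rot: [3.117, 0.005, 1.509]
ft_force: [-0.2, -0.7, -1.7]
opening: 0.33
```

Run:
```python
from h import *
go(*BAY['b'],65,YT)
```

```text
t 24.45 tcp [540. 216. 153.] rpy [3.117 0.005 1.509] F [-0.2 -0.7 -1.7] open mm 31.4
now tool shift [10.5 -0.2 88. ]
after turn tool shift [10.5 -0.2 88. ]
roll needed -0.0 len 89.0
```

Request:
send_rows(
  plan="9 0 0 0 20; 0 0 20 0 20; 0 0 25 0 20; 0 0 25 0 20; 0 0 15 0 20; 0 0 0 0 20; 0 0 0 0 20",
)

```text
t: 25.15
eef_pos: [545.8, 220.7, 66.2]
tcp_rot: [3.114, 0.004, 1.5]
ft_force: [0.5, -0.3, -1.8]
opening: 0.329
```

Run:
```python
from h import *
go(*BAY['b'],44.2,YT)
p=eyes.read_camera("scene"); cv2.imwrite("pics/p3.png",cv2.resize(p["image"][120:280,120:320,::-1],None,fx=4,fy=3.6))
```

```text
t 25.15 tcp [545.8 220.7  66.2] rpy [3.114 0.004 1.5  ] F [ 0.5 -0.3 -1.8] open mm 31.3
now tool shift [ 5.1 -4.2 21.9]
after turn tool shift [ 5.1 -4.1 21.9]
roll needed -0.009 len 23.0
```

View pics/p3.png

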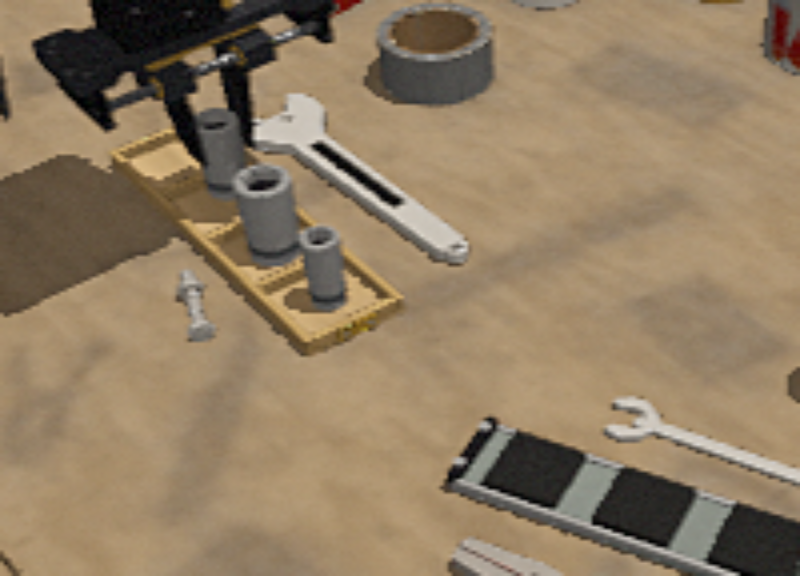

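Request:
send_rows(
  plan="5 -4 0 0 20; 0 0 8 0 20; 0 0 8 0 20; 0 0 3 0 20; 0 0 0 0 20; 0 0 0 0 20",
)

```text
t: 25.8
eef_pos: [543.5, 226.6, 48.2]
tcp_rot: [3.11, 0.002, 1.5]
ft_force: [-0.1, -0.0, -2.7]
opening: 0.332
```

Run:
```python
from h import *
go(*BAY['b'],44.2,YT)
```

```text
t 25.8 tcp [543.5 226.6  48.2] rpy [3.11e+00 2.00e-03 1.50e+00] F [-0.1 -0.  -2.7] open mm 31.6
now tool shift [-0.7 -0.9  3.9]
after turn tool shift [-0.7 -0.9  3.9]
roll needed -0.009 len 4.0
```

Request:
send_rows(
  plan="0 0 2 0 20; 0 0 0 0 20; 0 0 1 0 20; 0 0 0 0 20",
)

```text
t: 26.2
eef_pos: [543.8, 226.6, 45.2]
tcp_rot: [3.109, 0.002, 1.5]
ft_force: [0.3, 0.3, -2.0]
opening: 0.334
```

Request:
send_rows(
  plan="0 0 1 0 20; 0 0 0 0 20",
)

```text
t: 26.4
eef_pos: [543.9, 226.6, 44.3]
tcp_rot: [3.109, 0.002, 1.5]
ft_force: [-0.0, -0.3, -2.6]
opening: 0.332
```

Request:
send_rows(
  plan="0 0 1 0 20; 0 0 0 0 20",
)

```text
t: 26.6
eef_pos: [544.2, 226.9, 44.3]
tcp_rot: [3.108, 0.002, 1.5]
ft_force: [-0.3, 0.5, -1.7]
opening: 0.329
```

Request:
send_rows(
  plan="0 0 1 0 20; 0 0 0 0 20",
)

```text
t: 26.8
eef_pos: [544.4, 227.2, 44.2]
tcp_rot: [3.107, 0.001, 1.5]
ft_force: [-1.1, -1.1, -1.9]
opening: 0.331
```

Contact at the expected height; release and lift.

Request:
send_rows(
  plan="0 0 0 0 36; 0 0 0 0 42; 0 0 0 0 48; 0 0 0 0 52; 0 0 -10 0 52; 0 0 -25 0 52; 0 0 -30 0 52; 0 0 -35 0 60",
)

```text
t: 27.6
eef_pos: [539.5, 226.8, 144.4]
tcp_rot: [3.114, 0.004, 1.499]
ft_force: [0.3, 0.4, 0.0]
opening: 0.59
```

Run:
```python
from h import *
go(*SOCK['d'],160,YR)
```

```text
t 27.6 tcp [539.5 226.8 144.4] rpy [3.114 0.004 1.499] F [0.3 0.4 0. ] open mm 56.1
now tool shift [-530.7  103.5  -10.8]
after turn tool shift [-522.9 -136.7  -17.4]
roll needed -0.448 len 541.0
```

Request:
send_rows(
  plan="-18 4 -10 -0.11 64; -36 3 0 -0.11 64; -38 -1 0 -0.11 64; -39 -5 0 -0.11 64; -39 -10 0 0 66; -39 -10 0 0 66; -39 -10 0 0 66; -39 -10 0 0 66",
)

```text
t: 28.4
eef_pos: [581.5, -68.4, 170.0]
tcp_rot: [3.103, 0.019, 1.966]
ft_force: [0.6, -0.2, -0.4]
opening: 0.695
```

Run:
```python
from h import *
go(*SOCK['d'],160,YR)
```

```text
t 28.4 tcp [581.5 -68.4 170. ] rpy [3.103 0.019 1.966] F [ 0.6 -0.2 -0.4] open mm 66.1
now tool shift [-231.4  -72.2   11.6]
after turn tool shift [-232.7  -67.9   11.8]
roll needed 0.018 len 243.0
```

Request:
send_rows(
  plan="-38 -12 1 0.02 66; -38 -12 1 0 66; -38 -12 1 0 66; -38 -12 1 0 66; -34 -10 1 0 66; -18 -5 0 0 66; -8 0 0 0 66; 0 0 0 0 66",
)

```text
t: 29.2
eef_pos: [600.9, -302.0, 172.0]
tcp_rot: [3.1, 0.021, 1.94]
ft_force: [0.1, -0.2, 0.7]
opening: 0.694
```

Run:
```python
from h import *
go(*SOCK['d'],59,YR)
```

```text
t 29.2 tcp [ 600.9 -302.   172. ] rpy [3.1   0.021 1.94 ] F [ 0.1 -0.2  0.7] open mm 66.0
now tool shift [ -6.1  -4.1 113.1]
after turn tool shift [ -6.1  -4.2 113.1]
roll needed -0.007 len 113.0
```

Request:
send_rows(
  plan="-5 -4 0 0 66; 0 0 20 0 66; 0 0 25 0 66; 0 0 15 0 66; 0 0 0 0 66; 0 0 0 0 66",
)

```text
t: 29.8
eef_pos: [602.9, -302.5, 112.7]
tcp_rot: [3.099, 0.022, 1.947]
ft_force: [1.2, 0.6, 0.7]
opening: 0.695
```

Run:
```python
from h import *
go(*SOCK['d'],59,YR)
```

```text
t 29.8 tcp [ 602.9 -302.5  112.7] rpy [3.099 0.022 1.947] F [1.2 0.6 0.7] open mm 66.1
now tool shift [-6.2 -3.5 53.7]
after turn tool shift [-6.2 -3.5 53.7]
roll needed -0.0 len 54.0
```

Request:
send_rows(
  plan="-6 -4 0 0 66; 0 0 0 0 66; 0 0 15 0 66; 0 0 18 0 66; 0 0 10 0 66; 0 0 5 0 66; 0 0 0 0 66; 0 0 0 0 66",
)

```text
t: 30.6
eef_pos: [604.8, -311.2, 64.5]
tcp_rot: [3.096, 0.026, 1.947]
ft_force: [-0.3, -0.4, 0.2]
opening: 0.692
```

Run:
```python
from h import *
go(*SOCK['d'],59,YR)
```

```text
t 30.6 tcp [ 604.8 -311.2   64.5] rpy [3.096 0.026 1.947] F [-0.3 -0.4  0.2] open mm 65.8
now tool shift [ 1.5 -0.   5.5]
after turn tool shift [ 1.5 -0.   5.5]
roll needed -0.001 len 6.0
```

Request:
send_rows(
  plan="1 0 3 0 66; 0 0 2 0 66; 0 0 0 0 55; 0 0 0 0 45; 0 0 0 0 30; 0 0 0 0 30; 0 0 0 0 30",
)

```text
t: 31.3
eef_pos: [605.3, -310.5, 60.9]
tcp_rot: [3.094, 0.028, 1.947]
ft_force: [-0.1, 0.0, -0.9]
opening: 0.461
```

Run:
```python
from h import *
go(*SOCK['d'],59,YR)
```

```text
t 31.3 tcp [ 605.3 -310.5   60.9] rpy [3.094 0.028 1.947] F [-0.1  0.  -0.9] open mm 43.9
now tool shift [ 1.  -0.6  1.8]
after turn tool shift [ 1.  -0.6  1.8]
roll needed -0.0 len 2.0
```

Request:
send_rows(
  plan="0 0 -5 0 30; 0 0 -15 0 30; 0 0 -20 0 30; 0 0 -25 0 30; 0 0 -25 0 30; 0 0 -10 0 30; 0 0 0 0 30",
)

```text
t: 32.0
eef_pos: [598.9, -309.2, 168.0]
tcp_rot: [3.095, 0.027, 1.947]
ft_force: [0.1, 0.3, -2.1]
opening: 0.461
```

Run:
```python
from h import *
go(*BAY['d'],165,YT)
p=eyes.read_camera("scene"); cv2.imwrite("pics/p4.png",cv2.resize(p["image"][120:310,120:400,::-1],None,fx=2.8,fy=2.8))
```

```text
t 32.0 tcp [ 598.9 -309.2  168. ] rpy [3.095 0.027 1.947] F [ 0.1  0.3 -2.1] open mm 43.8
now tool shift [579.8 173.7  -4.6]
after turn tool shift [598.5 -88.6 -17.3]
roll needed 0.439 len 605.0
```

View pics/p4.png

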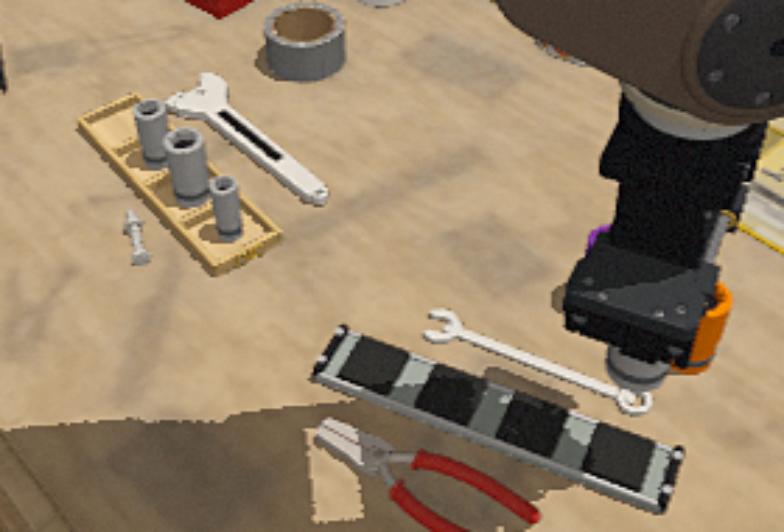

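Three sockets stand in their bays; d is in the gripper. Carry it.

Request:
send_rows(
  plan="18 6 -2 0.11 30; 32 5 -2 0.11 30; 36 2 -2 0.11 30; 37 -2 -2 0.11 30; 37 -6 -2 0 30; 37 -6 -2 0 30; 37 -6 -1 0 30; 37 -6 -1 0 30",
)

```text
t: 32.85
eef_pos: [570.3, -29.7, 168.3]
tcp_rot: [3.102, -0.0, 1.482]
ft_force: [0.8, 0.3, -2.5]
opening: 0.457
```

Run:
```python
from h import *
go(*BAY['d'],165,YT)
```

```text
t 32.85 tcp [570.3 -29.7 168.3] rpy [ 3.102 -0.     1.482] F [ 0.8  0.3 -2.5] open mm 43.4
now tool shift [320.1 -52.3   1.3]
after turn tool shift [321.4 -43.6   1.6]
roll needed -0.027 len 324.0
```

Request:
send_rows(
  plan="37 -6 -1 -0.025 30; 37 -5 -1 0 30; 37 -5 -1 0 30; 37 -5 -1 0 30; 37 -5 -1 0 30; 37 -5 -1 0 30; 37 -5 -1 0 30; 25 -3 0 0 30",
)

```text
t: 33.65
eef_pos: [543.6, 269.2, 164.2]
tcp_rot: [3.116, 0.004, 1.509]
ft_force: [0.8, -0.7, -2.5]
opening: 0.458
```

Request:
send_rows(
  plan="10 0 0 0 30; 0 0 0 0 30; 0 0 0 0 30",
)

```text
t: 33.95
eef_pos: [542.6, 281.4, 160.9]
tcp_rot: [3.121, 0.006, 1.513]
ft_force: [0.4, 0.3, -2.4]
opening: 0.46
```

Run:
```python
from h import *
go(*BAY['d'],70,YT)
```

```text
t 33.95 tcp [542.6 281.4 160.9] rpy [3.121 0.006 1.513] F [ 0.4  0.3 -2.4] open mm 43.8
now tool shift [13.1  1.6 90.8]
after turn tool shift [13.2  1.6 90.8]
roll needed 0.004 len 92.0
```

Request:
send_rows(
  plan="12 2 0 0 30; 0 0 20 0 30; 0 0 25 0 30; 0 0 25 0 30; 0 0 15 0 30; 0 0 0 0 30; 0 0 0 0 30",
)

```text
t: 34.65
eef_pos: [551.2, 289.8, 74.0]
tcp_rot: [3.118, 0.004, 1.504]
ft_force: [-0.3, 1.2, -2.4]
opening: 0.46
```

Run:
```python
from h import *
go(*BAY['d'],46.9,YT)
```

```text
t 34.65 tcp [551.2 289.8  74. ] rpy [3.118 0.004 1.504] F [-0.3  1.2 -2.4] open mm 43.8
now tool shift [ 3.9 -5.2 27. ]
after turn tool shift [ 3.9 -5.2 27. ]
roll needed -0.005 len 28.0
```

Request:
send_rows(
  plan="4 -5 0 0 30; 0 0 8 0 30; 0 0 10 0 30; 0 0 4 0 30; 0 0 0 0 30; 0 0 0 0 30",
)

```text
t: 35.25
eef_pos: [547.9, 294.6, 52.8]
tcp_rot: [3.115, 0.003, 1.504]
ft_force: [0.4, -0.8, -2.4]
opening: 0.458
```

Run:
```python
from h import *
go(*BAY['d'],46.9,YT)
for n in ("scene","side"):
    p=eyes.read_camera(n); c=(140,120,100,95)
    overlay(p,RAIL,TRAY,"acbd",f"pics/p5{n}.png",(140,130,100,90) if n=="scene" else (170,130,90,90),7)
```

```text
t 35.25 tcp [547.9 294.6  52.8] rpy [3.115e+00 3.000e-03 1.504e+00] F [ 0.4 -0.8 -2.4] open mm 43.5
now tool shift [-0.9 -1.2  5.9]
after turn tool shift [-0.9 -1.2  5.9]
roll needed -0.005 len 6.0
```

View pics/p5scene.png

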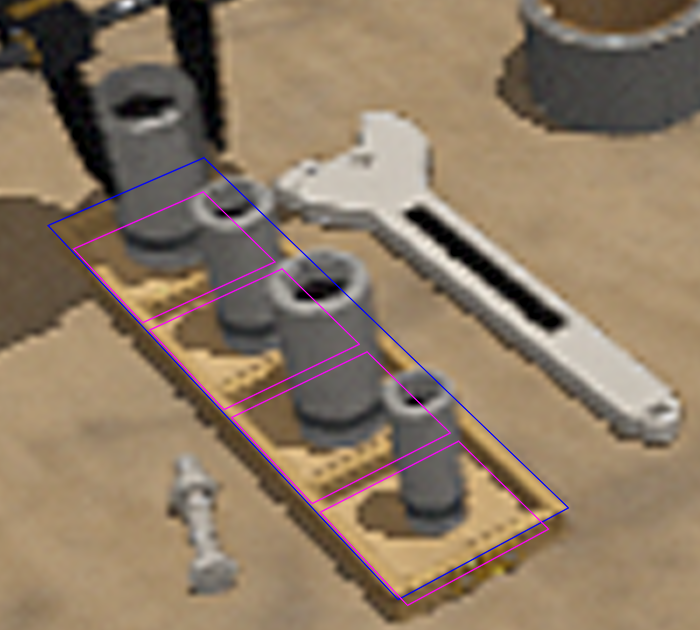

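View pics/p5side.png

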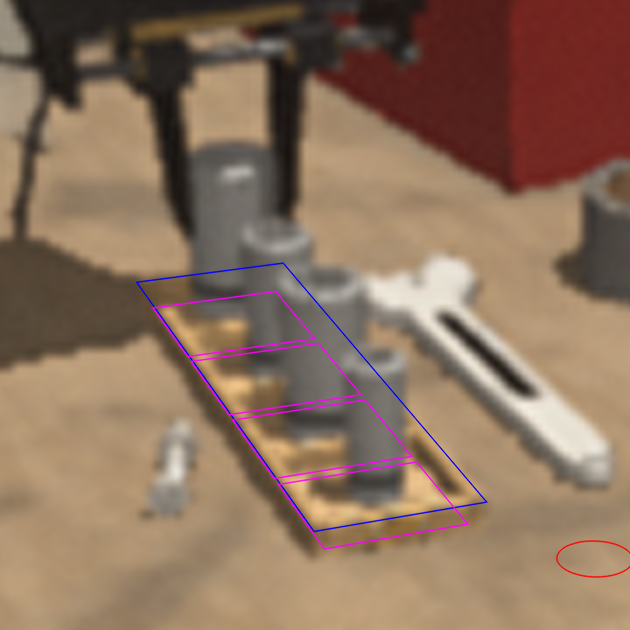

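Request:
send_rows(
  plan="-2 -1 2 0 30; 0 0 2 0 30; 0 0 0 0 30",
)

```text
t: 35.65
eef_pos: [547.0, 292.5, 49.1]
tcp_rot: [3.114, 0.002, 1.503]
ft_force: [-0.3, -0.1, -2.9]
opening: 0.456
```

Request:
send_rows(
  plan="0 0 1.5 0 30; 0 0 0 0 30",
)

```text
t: 35.85
eef_pos: [547.1, 292.5, 47.5]
tcp_rot: [3.114, 0.002, 1.503]
ft_force: [-0.3, 1.0, -2.0]
opening: 0.462
```

Request:
send_rows(
  plan="0 0 1 0 30; 0 0 0 0 30",
)

```text
t: 36.05
eef_pos: [547.3, 292.7, 46.8]
tcp_rot: [3.113, 0.002, 1.503]
ft_force: [-0.6, 0.2, -1.6]
opening: 0.461
```

Request:
send_rows(
  plan="0 0 1 0 30; 0 0 0 0 30",
)

```text
t: 36.25
eef_pos: [547.5, 293.1, 46.8]
tcp_rot: [3.112, 0.001, 1.503]
ft_force: [-0.7, -0.8, -1.2]
opening: 0.46
```

Request:
send_rows(
  plan="0 0 0 0 48; 0 0 0 0 53; 0 0 0 0 58; 0 0 0 0 62; 0 0 -10 0 62; 0 0 -25 0 62; 0 0 -35 0 62; 0 0 -40 0 62",
)

```text
t: 37.05
eef_pos: [542.6, 292.4, 156.6]
tcp_rot: [3.12, 0.005, 1.503]
ft_force: [0.3, -0.8, 0.7]
opening: 0.654
```

Request:
send_rows(
  plan="0 0 -40 0 62; -10 0 -40 0 62; -10 0 -30 0 62; 0 0 0 0 62; 0 0 0 0 62",
)

```text
t: 37.55
eef_pos: [538.6, 272.9, 280.7]
tcp_rot: [3.11, 0.0, 1.504]
ft_force: [-0.2, 0.2, -1.1]
opening: 0.65
```

Run:
```python
from h import *
for n in ("scene","side"):
    p=eyes.read_camera(n)
    im=cv2.resize(p["image"][:,:,::-1],None,fx=7,fy=7,interpolation=cv2.INTER_CUBIC)
    # predicted sockets standing at bay centres
    for o in "acbd":
        r,h=DIM[o]
        for z,rr in((4+h,r),(4,r)):
            c=cyl(rr,z,z)[:40]+[*BAY[o],0]
            cv2.polylines(im,[np.round((proj(p,c)+.5)*7-.5).astype(np.int32)],True,(0,0,255),1,cv2.LINE_AA)
    x,y,w,h=(140,130,100,85) if n=="scene" else (170,140,90,80)
    cv2.imwrite(f"pics/p6{n}.png",im[y*7:(y+h)*7,x*7:(x+w)*7])
```

```text
(no output)
```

View pics/p6scene.png

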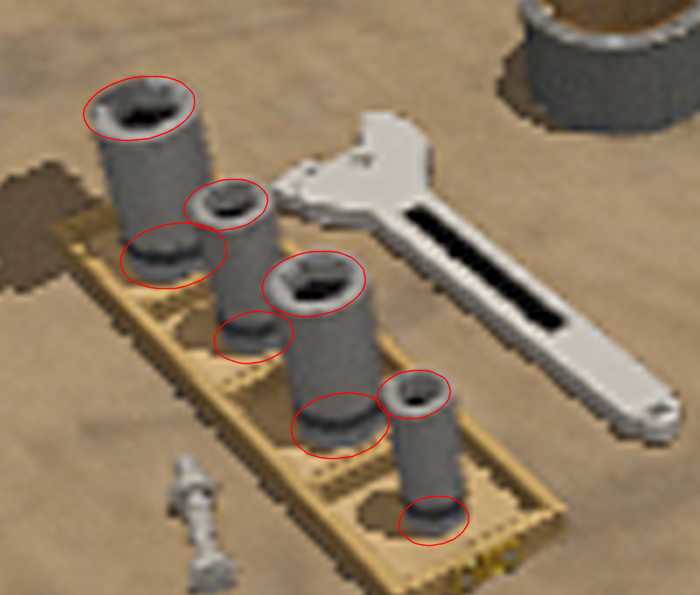

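View pics/p6side.png

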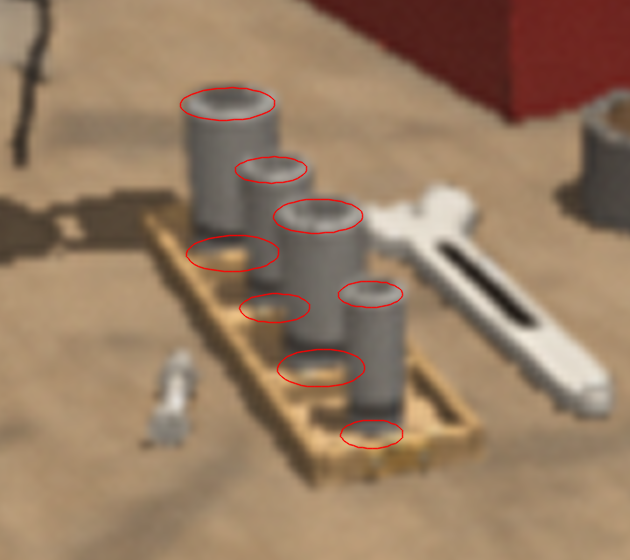

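```bash
python3 -c "
from cell import env, job_done
print(env.state()['t'],job_done())"
```

```text
the job is handed in; nothing more can be done
37.65 None
```

I moved all four sockets into the tray in reverse order and handed the job in at 37.65 s. `job_done()` gives no verdict, so the result is based on my own checks.

- **Order:** the rail held a, c, b, d from left to right. They now stand as d, b, c, a, so a is in the right end bay and d is in the left end bay.
- **Placement:** while being lowered, each socket stopped within about 0.2 mm of the height expected for the bay floor. In the last scene picture the rims and feet line up with the predicted bay centres to about 2 mm.
- **Upright:** all four stand upright in the last scene and side pictures, and I saw no socket tip at any point.
- **Clear of the robot:** I opened the gripper and raised it to about 280 mm, touching nothing. I left the orange and purple look-alikes alone.

**What was less than clean:**
- The tool's tilt slowly drifted during the moves, up to about 0.05 rad, and these moves could not correct it. At each release it was about 0.035 rad or less.
- In the side picture the feet first seemed too high. I put that down to the dark groove above each foot, since the rims matched there and the scene view agreed.

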